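# Load the pinned valve fixture in order

## Task

Build up the valve in the fixture with the two dowel pins: first seat the aluminium carrier plate fully home on both pins, then stand the valve (white foot down) in the carrier's round opening, then seat the orange cover plate fully home on both pins over the valve, and last set the green cap over the brass neck so that it stands flat on the cover. Lower each part into place and let it go, do not drop it, and leave what is already placed seated; leave the red cap, the black parts tray and the screwdriver where they are.

Things in the scene. Friction and masses are not known exactly. Their poses are not given: they have to be found in the camera images.
- fixture: Fixed fixture: dark base 80 x 160 x 8 mm, blue pedestal 54 (x) x 144 (y) mm, its flat top 25 mm above the origin. Two upright steel dowel pins, 9 mm diameter, at y = +52 and -52 mm (x = 0) rise 50 mm above the pedestal, the last 8 mm tapering to 4 mm. Origin: centre of the underside; z up, y along the line of pins.
- carrier: Loose bare-aluminium carrier plate 62 (x) x 140 (y) x 22 (z) mm, 0.3 to 0.5 kg, lying flat. Two 13 mm through holes at y = +52 and -52 mm and a 46 mm round through opening in the middle; same either way round. Origin: centre of the underside. Home: flat on the pedestal, origin 25 mm above the fixture's.
- valve: Loose valve, upright: white round foot 40 mm diameter, 18 mm high, then a brass neck 24 mm diameter up to 54 mm height, 0.13 to 0.21 kg. Origin: centre of the underside, z up. In place it stands on the pedestal inside the carrier's opening (3 mm play all round), origin 25 mm above the fixture's; any yaw.
- cover: Loose orange plastic cover plate 62 (x) x 140 (y) x 22 (z) mm, 0.16 to 0.26 kg, lying flat. Two 13 mm through holes at y = +52 and -52 mm and a 40 mm round through window in the middle; same either way round. Origin: centre of the underside. Home: flat on the carrier, origin 47 mm above the fixture's; the neck stands 10 mm proud.
- cap: Loose green plastic cap, 48 mm diameter, 28 mm high, open below (bore 38 mm, 20 mm deep), closed on top, standing open side down, 0.05 kg. Origin: centre of its open underside, z up. In place it stands on the cover over the neck, origin 69 mm above the fixture's; any yaw.
- reject_cap: Bystander: a red cap of the same shape and size as the green one. Leave it. Origin: centre of the underside.
- parts_tray: Bystander: black parts tray, 80 (x) x 110 (y) x 25 mm high, with six cells. Leave it. Origin: centre of the underside.
- screwdriver: Bystander: a screwdriver with a red handle, lying on the bench at the far side. Leave it. Origin: on its axis line, underside.
Mind the look-alikes: they are no part of the job. Of the things that look like the valve, take the one that is farthest to the robot's left at the start.

How it is judged (in metres and radians):
On the way, in this order (a step that is already met when the one before it is completed fails the run):
1. the aluminium carrier lies home on both pins and is let go (z of carrier in the frame of fixture between 0.022 and 0.028 m and angle between carrier's own z axis and vertical below 0.06 rad and horizontal distance between carrier and fixture below 0.008 m and angle between the y axis of carrier and the y axis of fixture, either way round below 0.12 rad and contact force between carrier and the fingers below 0.05 N), for 0.2 s.
2. the valve stands in the carrier's opening and is let go (z of carrier in the frame of fixture between 0.022 and 0.028 m and angle between each of carrier, valve's own z axis and vertical below 0.06 rad and horizontal distance between carrier and fixture below 0.008 m and angle between the y axis of carrier and the y axis of fixture, either way round below 0.12 rad and z of valve in the frame of fixture between 0.022 and 0.028 m and horizontal distance between valve and carrier below 0.008 m and contact force between valve and the fingers below 0.05 N), for 0.2 s.
3. the orange cover lies home on both pins over the valve and is let go (z of carrier in the frame of fixture between 0.022 and 0.028 m and angle between each of carrier, valve, cover's own z axis and vertical below 0.06 rad and horizontal distance between each of carrier, cover and fixture below 0.008 m and angle between the y axis of each of carrier, cover and the y axis of fixture, either way round below 0.12 rad and z of valve in the frame of fixture between 0.022 and 0.028 m and horizontal distance between valve and carrier below 0.008 m and z of cover in the frame of fixture between 0.044 and 0.05 m and contact force between cover and the fingers below 0.05 N), for 0.2 s.
4. the green cap stands on the cover over the valve's neck and is let go (z of carrier in the frame of fixture between 0.022 and 0.028 m and angle between each of carrier, valve, cover, cap's own z axis and vertical below 0.06 rad and horizontal distance between each of carrier, cover and fixture below 0.008 m and angle between the y axis of each of carrier, cover and the y axis of fixture, either way round below 0.12 rad and z of valve in the frame of fixture between 0.022 and 0.028 m and horizontal distance between valve and carrier below 0.008 m and z of cover in the frame of fixture between 0.044 and 0.05 m and z of cap in the frame of fixture between 0.066 and 0.072 m and horizontal distance between cap and valve below 0.012 m and contact force between cap and the fingers below 0.05 N), for 0.2 s.
At the end, for the whole second after the job is handed in: Carrier and cover flat on the pins (height within 3 mm, 8 mm of the fixture's axis, 0.12 rad), valve upright within 8 mm of the carrier's centre, green cap flat on the cover (3 mm) within 12 mm of the valve's axis; tilts below 0.06 rad, all released and at rest (all of step 4 and contact force between each of carrier, valve, cover and the fingers below 0.05 N and linear speed of each of carrier, valve, cover, cap below 0.02 m/s and angular speed of each of carrier, valve, cover, cap below 0.2 rad/s); the robot touches nothing.
It fails at once if the black parts tray is pushed more than 25 mm (distance of parts_tray from where it was at the start of the episode above 0.025 m).
It fails at once if the red reject cap is pushed more than 25 mm (distance of reject_cap from where it was at the start of the episode above 0.025 m).
It fails at once if the screwdriver is pushed more than 25 mm (distance of screwdriver from where it was at the start of the episode above 0.025 m).
It fails at once if a part is dropped onto the fixture (moves faster than 0.5 m/s just above its place) ((horizontal distance between carrier and fixture below 0.02 m and z of carrier in the frame of fixture below 0.07 m and linear speed of carrier above 0.5 m/s) or (horizontal distance between valve and fixture below 0.02 m and z of valve in the frame of fixture below 0.07 m and linear speed of valve above 0.5 m/s) or (horizontal distance between cover and fixture below 0.02 m and z of cover in the frame of fixture below 0.07 m and linear speed of cover above 0.5 m/s) or (horizontal distance between cap and fixture below 0.02 m and z of cap in the frame of fixture below 0.085 m and linear speed of cap above 0.5 m/s)).
It also fails if it takes over 134 s, if anything falls off the work surface, if the arm or the gripper's body presses on something with over 40 N, if the wrist force passes 120 N, or if a joint passes its speed limit or range.

## Robot

A 6-joint arm with a two-finger parallel gripper is mounted at the origin on the work surface. World frame = base frame: x ahead of the robot, y to its left, z up, the work surface at z = 0. Lengths are in mm, angles in rad, forces in N, time in s.
With the tool pointing down it reaches from about 275 to 750 mm from the base axis. Payload 10.2 kg.
Tool frame: the origin (TCP) lies midway between the tips of the shut fingers; the grasp point (between the pads) lies 19 mm behind it (ctrl.tcp_to_grasp is the z of the grasp point in the tool frame, in mm); z points along the fingers, y is the direction in which the jaws open and shut (so a half turn about z gives the same grasp; the last joint's range is limited). The gripper opens to 85 mm and grips with 20 to 120 N. Pads are 22 mm wide; open, the fingers measure 114 mm over their backs; the gripper's body (76 mm by 85 mm) begins 54 mm behind the grasp point. The pads swing forward as they close: fully open they stand 13 mm farther back than shut.
Start: joints at [-1.521, 0.313, 1.498, -0, 1.331, -0.223], TCP at [141.437, -505.595, 231.294] pointing down, gripper open.
Joint ranges: [-2.94, 2.94], [-0.97, 2.17], [0.19, 2.56], [-1.23, 4.37], [0.02, 3.11], [-2.88, 2.88]. Speed limits (rad/s): [2.39, 2.39, 3.01, 3.14, 3.14, 3.14].

## Interface

Orientations are given as a unit quaternion [w, x, y, z].
In Python, from rig import sensors, capture, order, ctrl gives the robot as it stands. The module is installed in compiled form; this text tells all that it offers.
- The arm moves only by the tool play_rows, never from a script. Its argument "deltas" is a list of rows, each a list of 7 numbers: the shift along the world's x, y, z in units of 40 mm (1.0 is 40 mm), then the turn, a rotation vector about the world's x, y, z in units of 6 degrees (1.0 is 6 degrees), then the opening, from -1 (shut) to 1 (fully open). A call has 1 to 8 rows; each row shifts and turns the commanded pose from where the row before left it; what a row does not reach is not made up. A row lasts 1/12 s, in which the tool goes at most 41.7 mm and 7.16 degrees, less where a joint would pass 70% of its speed; a pose out of reach is approached as far as the arm can. A call is refused whole if a number of a shift passes 1 or a number of a turn 1, either way. A call with a gripper value outside its range is refused whole. The fingers move at their own pace and stop on an object; "squeeze" is the grip in N (left out, the last holds). Time passes only in rows, so rows that do not move let the fingers close. It gives the time, the measured TCP pose, the force and the opening at its end, in the units of the state.
- sensors.sense(): the state, without advancing time (a new reading comes with each control period).
- capture(name): name is "scene" or "top" or "wrist"; returns a dict with "pixels" (384x512x3 uint8, red, green, blue), "z_map" (384x512 float32, mm along the optical axis (not along the pixel's ray), 0 where there is no reading), "fx", "fy", "cx", "cy" (pixels), "k1" (the pictures are not rectified: a ray, as slopes to the right and down, at radius r is drawn at 1 + k1 r^2 times it, then the intrinsics apply), "eye" and "rotation" of the camera in the world; the wrist camera has in their place "tool_from_camera" (4x4, takes a point from camera to tool coordinates, whose origin is the TCP and whose axes are the flange's). Camera axes: x right, y down, z forward; pixel columns grow to the right and rows downward; lengths in mm; the calibration is good to about 2 mm. A picture is of the moment at which its call begins: read the wrist's pose just before it.
- order.finish_job(): hands the job in, once; it reports no verdict.
The state is a dict: "time_s": time; "joints": joint angles; "dq": joint speeds; "tau": joint torques, N m; "eef_pos": TCP position; "ee_rot": TCP orientation; "force": force on the tool from outside, world axes, zero at the start; "wrist_torque": the same for the moment, N m; "grip_width": opening from 0.0 (shut) to 1.0 (fully open).
Only numpy, scipy, OpenCV 4.12 (cv2) and the standard library are available. Lean on these libraries where they do the work, as an engineer would, in place of code of your own. Each camera call takes 0.05 s, during which the arm holds its last target. There are 200 camera calls.

## Working session

There is one attempt and no reset: what is moved stays moved. The work goes in short steps, Python scripts to look and compute and a tool call to move; the robot and the scene stay as the last step left them, time stands still between calls to the robot, and variables do not carry over. Pictures are saved under pics/ and viewed, about 12 in all and at most 16, crops included, and the job is handed in when it is done.

Besides the shell and the picture viewer there is one more tool, called after ">>>" as name(argument=value, ...), one argument or row to a line, values as JSON. play_rows: Moves the arm, as the interface text tells. Its arguments: {"type":"object","properties":{"deltas":{"type":"array","items":{"type":"array","items":{"type":"number"}}},"squeeze":{"type":"number"}},"required":["deltas"]}

```bash
mkdir -p pics; cat > h.py <<'E'
import numpy as np, cv2
from rig import sensors, capture, order, ctrl
def save(name, im, scale=1):
    cv2.imwrite('pics/'+name+'.png', cv2.resize(im,None,fx=scale,fy=scale,interpolation=cv2.INTER_CUBIC)[:,:,::-1])
def q2R(q):
    from scipy.spatial.transform import Rotation as Ro
    return Ro.from_quat([q[1],q[2],q[3],q[0]]).as_matrix()
def cloud(c, st=None):
    z=c['z_map']; h,w=z.shape
    u,v=np.meshgrid(np.arange(w),np.arange(h))
    K=np.array([[c['fx'],0,c['cx']],[0,c['fy'],c['cy']],[0,0,1.]])
    p=cv2.undistortPoints(np.stack([u,v],-1).reshape(-1,1,2).astype(np.float64),K,np.array([c['k1'],0,0,0.])).reshape(h,w,2)
    P=np.dstack([p*z[...,None],z])
    if 'eye' in c: R=np.array(c['rotation']);t=np.array(c['eye'])
    else:
        T=np.array(c['tool_from_camera']);Rt=q2R(st['ee_rot'])
        R=Rt@T[:3,:3];t=Rt@T[:3,3]+np.array(st['eef_pos'])
    X=P@R.T+t
    X[z<=0]=np.nan
    return X
E
python3 - <<'E'
from h import *
s=sensors.sense();print(s, ctrl.tcp_to_grasp)
cs={n:capture(n) for n in('scene','top')}
import pickle;pickle.dump(cs,open('c0.pkl','wb'))
for n,c in cs.items():
    print(n,{k:c[k] for k in c if k not in('pixels','z_map')})
    save('a_'+n,c['pixels'],1.5)
E
```

```text
{'time_s': 0.0, 'joints': array([-1.52139427e+00,  3.13457625e-01,  1.49844849e+00,  9.08367052e-06,
        1.33099553e+00, -2.23410136e-01]), 'dq': array([ 0.00106239,  0.00060583,  0.00236907, -0.00111352, -0.00143706,
        0.00025846]), 'tau': array([-1.10805955e-03, -4.12266934e+01, -2.59741741e+01, -2.34227236e-04,
        4.16783238e-03,  6.30332309e-06]), 'eef_pos': array([ 141.42860637, -505.32225872,  230.72688011]), 'ee_rot': array([-6.51636663e-04,  9.90711040e-01,  1.35982380e-01,  6.12664247e-05]), 'force': array([ 0.40428008, -0.31733987,  0.64516404]), 'wrist_torque': array([0.03244551, 0.01206474, 0.0223571 ]), 'grip_width': 0.9974252170454435} -18.700000000000003
scene {'fx': 428.7610912271681, 'fy': 428.7610912271681, 'cx': 252.54780058649274, 'cy': 192.44886909986673, 'k1': 0.014937667238559204, 'eye': array([1055.03068797,  108.09240129,  984.65481795]), 'rotation': array([-0.15390253,  0.56848047,  0.78056377, -0.20943776])}
top {'fx': 453.360868874813, 'fy': 453.360868874813, 'cx': 256.18731820715493, 'cy': 192.45989597309594, 'k1': -0.15429180154878508, 'eye': array([ 359.69868661,  -75.26993546, 1285.68166313]), 'rotation': array([ 0.06212146, -0.70238019,  0.70757247, -0.04630548])}
```

View pics/a_top.png

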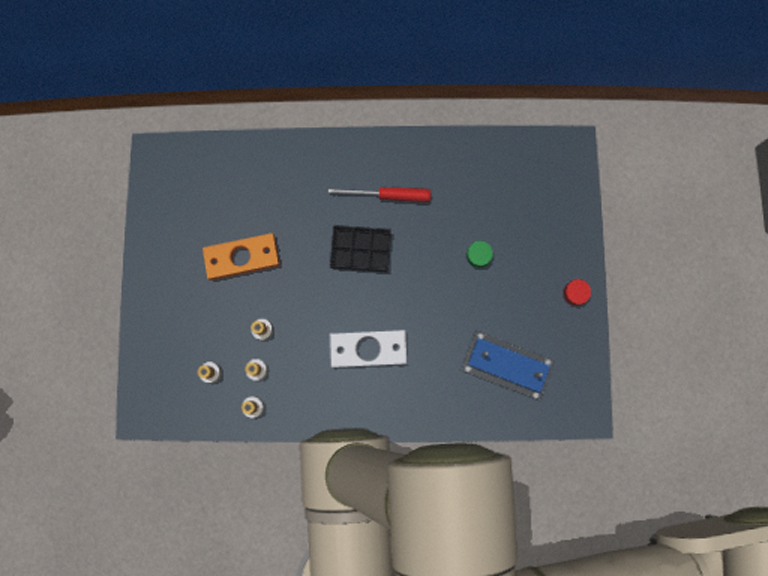

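View pics/a_scene.png

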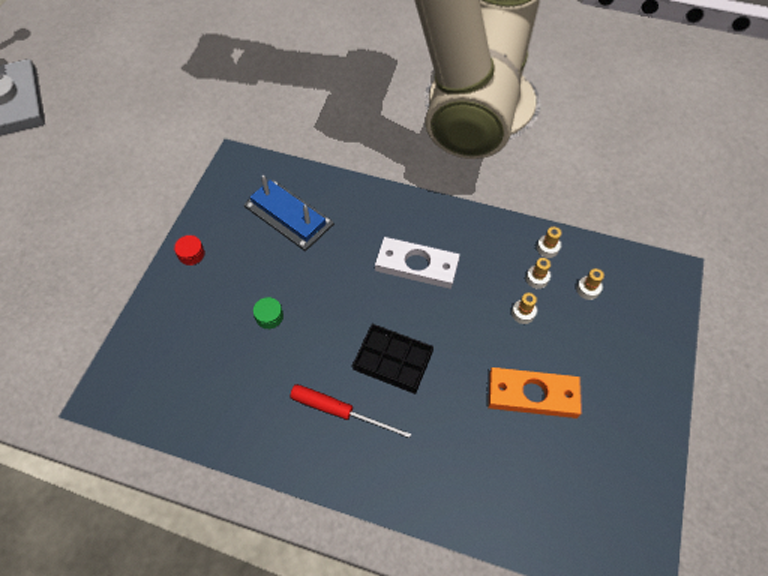

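Top view (1.5x px): carrier (368,349), cover (241,256), green cap (480,254), red cap (578,292), fixture (508,364), tray (361,249). Valve look-alikes: (208,372), (261,329), (256,369), (252,407). The one farthest to the robot's left (+y = image left) is (208,372); in the scene view it is at (592,282).

```bash
sed -i "s/R=np.array(c\['rotation'\])/R=q2R(c['rotation'])/" h.py
cat >> h.py <<'E'
def mask_pts(X,c,f,box=None,zr=None):
    hsv=cv2.cvtColor(c['pixels'],cv2.COLOR_RGB2HSV).astype(int)
    m=f(hsv[...,0],hsv[...,1],hsv[...,2])&~np.isnan(X[...,0])
    if box: x0,x1,y0,y1=box; m&=(X[...,0]>x0)&(X[...,0]<x1)&(X[...,1]>y0)&(X[...,1]<y1)
    if zr: m&=(X[...,2]>zr[0])&(X[...,2]<zr[1])
    return m
def rect(P):
    (c,(w,h),a)=cv2.minAreaRect(P[:,:2].astype(np.float32))
    b=cv2.boxPoints((c,(w,h),a)); e=[b[1]-b[0],b[2]-b[1]]
    l=max(e,key=np.linalg.norm); return np.round(c,1),np.round(sorted((w,h)),1),round(np.degrees(np.arctan2(l[1],l[0]))%180,1)
E
python3 - <<'E'
from h import *
import pickle;cs=pickle.load(open('c0.pkl','rb'))
for n in('top','scene'):
    c=cs[n];X=cloud(c);print(n)
    t=X[200:205,60:65] if n=='top' else X[0:1,0:1]
    b=mask_pts(X,c,lambda h,s,v:v>=0,(200,700,-500,500))
    print('table z',np.nanmedian(X[b][:,2]))
    for nm,f,zr in(('carrier',lambda h,s,v:(s<40)&(v>130),(17,28)),('cover',lambda h,s,v:(h>6)&(h<20)&(s>150),(17,28)),('blue',lambda h,s,v:(h>100)&(h<125)&(s>150),(18,32)),('green',lambda h,s,v:(h>50)&(h<85)&(s>120),(22,36)),('red',lambda h,s,v:((h<5)|(h>172))&(s>150),(10,36)),('black',lambda h,s,v:(v<45),(5,32))):
        m=mask_pts(X,c,f,(200,700,-500,500),zr)
        k,l,st,ce=cv2.connectedComponentsWithStats(m.astype(np.uint8))
        for i in range(1,k):
            if st[i,4]>60: P=X[l==i];print(nm,st[i,4],rect(P),np.round(np.median(P,0),1))
    m=mask_pts(X,c,lambda h,s,v:v>=0,(200,700,100,500),(44,62))
    k,l,st,ce=cv2.connectedComponentsWithStats(m.astype(np.uint8))
    for i in range(1,k):
        P=X[l==i];print('tall',st[i,4],np.round(ce[i]),np.round(P.mean(0),1), np.round((P.min(0)+P.max(0))/2,1))
    m=mask_pts(X,c,lambda h,s,v:v>=0,(200,600,-500,-100),(45,85))
    k,l,st,ce=cv2.connectedComponentsWithStats(m.astype(np.uint8))
    for i in range(1,k):
        P=X[l==i];print('pin',st[i,4],np.round(ce[i]),np.round(P.mean(0),1))
c=cs['scene'];save('b_valves',c['pixels'][145:225,335:415],6)
E
```

```text
top
table z 0.2632609684153522
carrier 794 (array([444. , -15.9]), array([ 62.5, 139.5]), np.float32(92.2)) [443.7 -15.6  20.9]
cover 771 (array([622.8, 229.9]), array([ 63.1, 139.2]), np.float32(101.0)) [622.5 228.3  21. ]
blue 864 (array([ 410.6, -276.5]), array([ 52.3, 141.5]), np.float32(67.7)) [ 410.6 -276.5   23.7]
green 202 (array([ 621.8, -227.7]), array([43.4, 44.6]), np.float32(178.6)) [ 622.  -228.4   26.8]
red 218 (array([ 547.4, -412.2]), array([44.3, 47. ]), np.float32(131.2)) [ 546.7 -411.6   26.5]
black 288 (array([634.7,  -1.8]), array([ 79.1, 108.9]), np.float32(85.2)) [635.5   7.1  17.7]
tall 64 [171. 218.] [481.4 186.2  52.1] [481.4 186.9  51.2]
tall 61 [136. 247.] [400.9 284.9  52.2] [401.4 285.2  51.3]
tall 53 [168. 245.] [406.1 195.4  52.4] [406.  195.3  51.6]
tall 62 [165. 271.] [335.9 200.4  53. ] [336.5 201.5  52.2]
pin 12 [323. 236.] [ 429.2 -226.5   65.6]
pin 11 [359. 249.] [ 392.4 -325.    65.7]
scene
table z 2.4105132294042733
carrier 831 (array([444.8, -15.4]), array([ 64.5, 140.2]), np.float32(92.2)) [445.6 -11.2  23.4]
carrier 65 (array([340.6, 201.7]
[... 462 characters left out ...]
, -276.5]), array([ 56.2, 145.7]), np.float32(67.4)) [ 415.5 -275.5   25.8]
green 267 (array([ 622.8, -227.7]), array([46.3, 46.8]), np.float32(59.1)) [ 623.7 -227.    28.6]
red 274 (array([ 547.1, -411.3]), array([46.9, 47.8]), np.float32(68.6)) [ 551.1 -407.8   28.1]
black 937 (array([635.7,  -0.7]), array([ 82.3, 110.3]), np.float32(85.1)) [6.372e+02 5.000e-01 1.720e+01]
tall 75 [368. 156.] [338.9 201.4  53.3] [336.5 201.5  51.1]
tall 79 [361. 176.] [409.2 195.5  54. ] [408.  195.8  51.8]
tall 83 [396. 184.] [403.8 284.2  53.6] [402.1 284.6  51.3]
tall 82 [352. 200.] [484.9 186.   54. ] [484.2 186.1  51.8]
pin 26 [176. 121.] [ 393.2 -323.8   60.2]
pin 28 [204. 140.] [ 432.4 -227.8   62.4]
```

View pics/b_valves.png

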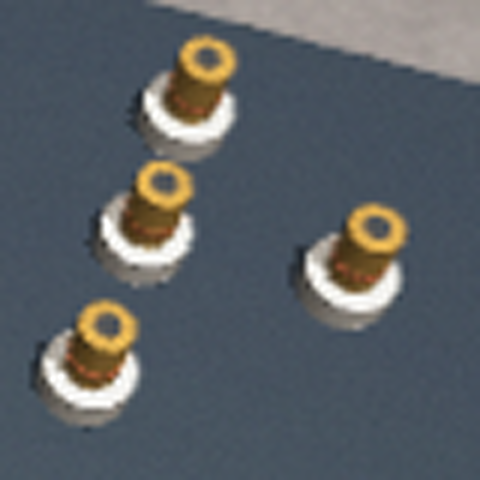

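Chosen valve: isolated one at crop (355,265) = world (402,285), the largest y by 84 mm. Sizes, heights and positions agree between both cameras. I'll pass over the fixture first for a close measurement.

>>> play_rows(
  deltas=[
    [0.75,0.63,0.2,0,0,1,1],
    [0.75,0.63,0.2,0,0,1,1],
    [0.75,0.63,0.2,0,0,1,1],
    [0.75,0.63,0.2,0,0,1,1],
    [0.75,0.63,0.2,0,0,1,1],
    [0.75,0.63,0.2,0,0,1,1],
    [0.75,0.63,0.2,0,0,1,1],
    [0.75,0.63,0.2,0,0,1,1],
  ],
)

```text
time_s: 0.77
eef_pos: [382.5, -302.3, 295.6]
ee_rot: [-0.0, 0.848, 0.529, -0.0]
force: [0.0, -2.0, 0.3]
grip_width: 0.999
```

>>> play_rows(
  deltas=[
    [0.4,0.35,0,0,0,0.75,1],
    [0.35,0.35,0,0,0,0,1],
    [0,0,0,0,0,0,1],
    [0,0,0,0,0,0,1],
  ],
)

```text
time_s: 1.1
eef_pos: [411.7, -275.5, 295.0]
ee_rot: [-0.0, 0.828, 0.561, -0.0]
force: [0.3, -0.2, 0.2]
grip_width: 0.997
```

```bash
python3 - <<'E'
from h import *
s=sensors.sense();c=capture('wrist');X=cloud(c,s);print(s['eef_pos'],s['ee_rot'],c['tool_from_camera'])
save('c_wrist',c['pixels'],1)
m=mask_pts(X,c,lambda h,s,v:v>=0,(330,490,-370,-180))
print('z pct',np.nanpercentile(X[m][:,2],[5,50,95]))
m=mask_pts(X,c,lambda h,s,v:(h>100)&(h<125)&(s>150),(300,520,-400,-150),(15,35));print(rect(X[m]),np.median(X[m],0))
for z0,z1 in((35,50),(50,66),(66,80)):
    m=mask_pts(X,c,lambda h,s,v:v>=0,(330,490,-370,-180),(z0,z1))
    k,l,st,ce=cv2.connectedComponentsWithStats(m.astype(np.uint8))
    for i in range(1,k):
        P=X[l==i]
        if len(P)>5:print(z0,st[i,4],np.round(ce[i]),np.round(P.mean(0),1),rect(P)[:2])
E
```

```text
[ 411.66009697 -275.50160721  294.97158277] [-3.24530129e-04  8.27987946e-01  5.60745781e-01 -1.59322306e-04] [[ 2.07518023e-04 -9.46641645e-01 -3.22287998e-01  8.39906882e+01]
 [ 9.99999822e-01  3.76644488e-04 -4.62410553e-04  4.33718916e-01]
 [ 5.59125084e-04 -3.22287845e-01  9.46641554e-01 -1.43094093e+02]
 [ 0.00000000e+00  0.00000000e+00  0.00000000e+00  1.00000000e+00]]
z pct [  0.51501212 353.651791   379.57953474]
(array([ 411.4, -275.9]), array([ 50.5, 140.5]), np.float32(68.1)) [ 412.16145984 -274.99874596   25.51296297]
35 7 [256. 106.] [ 432.2 -224.6   43.9] (array([ 432.2, -224.7]), array([1.9, 7.1]))
35 23 [255. 190.] [ 392.2 -321.5   42.9] (array([ 391.8, -321.7]), array([2.6, 7.9]))
50 7 [256. 107.] [ 432.2 -224.5   59.5] (array([ 432.3, -224.6]), array([1.7, 6.8]))
50 30 [255. 194.] [ 392.5 -321.4   57.9] (array([ 391.9, -321.7]), array([2.6, 7.7]))
66 52 [256. 110.] [ 430.5 -227.4   71.9] (array([ 430.4, -227.6]), array([7.7, 7.8]))
66 44 [255. 199.] [ 391.8 -323.2   71.4] (array([ 391.8, -323.9]), array([6.4, 8.6]))
```

View pics/c_wrist.png

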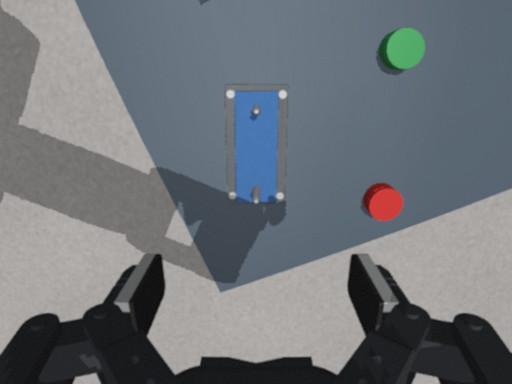

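Wrist view: fixture pins at (256,110) and (255,199), caps at right. Fixture: centre (411.2,-275.7), yaw 68.1°. Now the carrier.

>>> play_rows(
  deltas=[
    [0.1,0.81,0,0,0,0.5,1],
    [0.1,0.81,0,0,0,0.5,1],
    [0.1,0.81,0,0,0,0.5,1],
    [0.1,0.81,0,0,0,0.5,1],
    [0.1,0.81,0,0,0,0.5,1],
    [0.1,0.81,0,0,0,0.5,1],
    [0.1,0.81,0,0,0,0.5,1],
    [0.1,0.81,0,0,0,0.5,1],
  ],
)

```text
time_s: 1.82
eef_pos: [443.1, -16.3, 295.3]
ee_rot: [0.0, 0.694, 0.72, -0.0]
force: [0.4, -0.5, 0.7]
grip_width: 0.997
```

>>> play_rows(
  deltas=[
    [0,0,-1,0,0,0,1],
    [0,0,-0.5,0,0,0,1],
    [0,0,0,0,0,0,1],
    [0,0,0,0,0,0,1],
    [0,0,0,0,0,0,1],
  ],
)

```text
time_s: 2.23
eef_pos: [444.0, -17.8, 236.8]
ee_rot: [0.001, 0.694, 0.72, 0.0]
force: [-0.7, -0.9, 0.8]
grip_width: 1.004
```

```bash
cat >> h.py <<'E'
def yaw(s): q=s['ee_rot']; return np.degrees(2*np.arctan2(q[2],q[1]))
def plate(f,cx,cy,zr=(17,28),r=110):
    s=sensors.sense();c=capture('wrist');X=cloud(c,s)
    m=mask_pts(X,c,f,(cx-r,cx+r,cy-r,cy+r),zr);P=X[m]
    print('tcp',np.round(s['eef_pos'],1),'yaw',round(yaw(s),2),'F',np.round(s['force'],1)); print(m.sum(),rect(P),np.round(np.median(P,0),1))
    return s,c,X,m
E
python3 - <<'E'
from h import *
s,c,X,m=plate(lambda h,s,v:(s<40)&(v>130),444,-16)
save('d',c['pixels'])
E
```

```text
tcp [444.  -17.8 236.8] yaw 92.04 F [-0.7 -0.9  0.8]
5379 (array([444.4, -15.3]), array([ 62.2, 140.2]), np.float32(92.3)) [444.6  -1.   22.4]
```

>>> play_rows(
  deltas=[
    [0,0.06,-1,0,0,0,1],
    [0,0,-1,0,0,0,1],
    [0,0,-1,0,0,0,1],
    [0,0,-1,0,0,0,1],
    [0,0,-1,0,0,0,1],
    [0,0,-0.6,0,0,0,1],
    [0,0,-0.25,0,0,0,1],
    [0,0,0,0,0,0,1],
  ],
)

```text
time_s: 2.95
eef_pos: [443.2, -14.8, 0.2]
ee_rot: [-0.001, 0.694, 0.72, -0.001]
force: [0.4, 0.2, -0.5]
grip_width: 1.003
```

>>> play_rows(
  deltas=[
    [0,0,-0.05,0,0,0,0.2],
    [0,0,0,0,0,0,-1],
    [0,0,0,0,0,0,-1],
    [0,0,0,0,0,0,-1],
    [0,0,0,0,0,0,-1],
    [0,0,0,0,0,0,-1],
    [0,0,0,0,0,0,-1],
  ],
  squeeze=50,
)

```text
time_s: 3.53
eef_pos: [444.5, -14.9, 0.8]
ee_rot: [0.001, 0.694, 0.72, 0.001]
force: [-1.3, -1.4, 7.6]
grip_width: 0.712
```

>>> play_rows(
  deltas=[
    [0,0,0.3,0,0,0,-1],
    [0,0,0.7,0,0,0,-1],
    [0,0,1,0,0,0,-1],
    [0,0,1,0,0,0,-1],
    [0,0,1,0,0,0,-1],
    [0,0,0,0,0,0,-1],
    [0,0,0,0,0,0,-1],
    [0,0,0,0,0,0,-1],
  ],
)

```text
time_s: 4.2
eef_pos: [442.8, -14.2, 158.7]
ee_rot: [-0.0, 0.694, 0.72, -0.0]
force: [-0.7, -0.8, -3.1]
grip_width: 0.712
```

```bash
python3 - <<'E'
from h import *
s,c,X,m=plate(lambda h,s,v:(s<40)&(v>130),444,-16,(80,250),150)
save('e',c['pixels'],1)
c=capture('scene');X=cloud(c);save('e2',c['pixels'][60:260,150:400],3)
E
```

```text
tcp [442.8 -14.2 158.7] yaw 92.13 F [-0.7 -0.8 -3.1]
27712 (array([427.7,  -3.7]), array([102. , 120.2]), np.float32(91.6)) [442.8  20.8 180.4]
```

View pics/e.png

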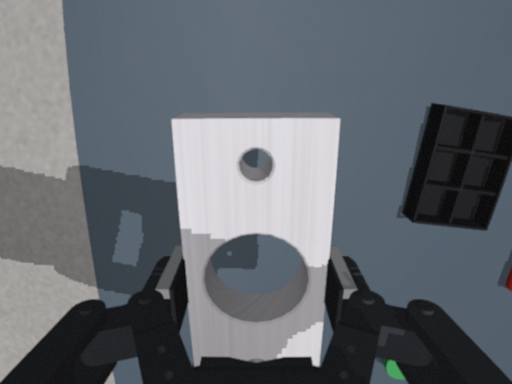

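```bash
cat >> h.py <<'E'
def inhand(f):
    s=sensors.sense();c=capture('wrist')
    T=np.array(c['tool_from_camera']);s0=dict(ee_rot=[1,0,0,0],eef_pos=[0,0,0])
    X=cloud(c,s0)  # tool frame
    m=mask_pts(X,c,f,(-80,110,-45,45),(-40,0)); 
    P=X[m]; zt=np.median(P[:,2]); 
    m&=abs(X[...,2]-zt)<4; P=X[m]
    A=np.c_[P[:,:2],np.ones(len(P))]; co=np.linalg.lstsq(A,P[:,2],rcond=None)[0]
    q=P[P[:,0]>25]
    L=[]
    for x in range(26,66,4):
        r=q[abs(q[:,0]-x)<1.5]
        if len(r)>5: L.append([x,r[:,1].min(),r[:,1].max()])
    L=np.array(L); mid=np.polyfit(L[:,0],(L[:,1]+L[:,2])/2,1)
    front=np.percentile(P[:,0],99.8)
    # hole centre: non-plate pixels enclosed
    hm=((m==0)).astype(np.uint8);k,l,st,ce=cv2.connectedComponentsWithStats(hm)
    print('top z tool',zt,'tilt slopes',np.round(co[:2],3),'front',front,'mid slope deg',np.degrees(mid[0]),'mid at x=0',mid[1],'width',np.median(L[:,2]-L[:,1]))
    for i in range(1,k):
        if 150<st[i,4]<4000:
            cn,_=cv2.findContours((l==i).astype(np.uint8),0,1); (e,ax,an)=cv2.fitEllipse(cn[0])
            K=np.array([[c['fx'],0,c['cx']],[0,c['fy'],c['cy']],[0,0,1.]])
            p=cv2.undistortPoints(np.array([[e]],np.float64),K,np.array([c['k1'],0,0,0.]))[0,0]
            d=T[:3,:3]@np.array([p[0],p[1],1]);o=T[:3,3];t=(zt-o[2])/d[2];print('hole px',np.round(e),np.round(ax),'tool',np.round(o+t*d,2))
    return s
E
python3 - <<'E'
from h import *
inhand(lambda h,s,v:(s<40)&(v>110))
E
```

```text
top z tool -21.63203777641614 tilt slopes [-0.001  0.002] front 70.49469480806113 mid slope deg -0.09590617975376577 mid at x=0 0.7150441817813753 width 62.10305063112475
hole px [255. 164.] [29. 32.] tool [ 53.06   0.42 -21.63]
```

>>> play_rows(
  deltas=[
    [-0.1,-0.81,0,0,0,-0.5,-1],
    [-0.1,-0.81,0,0,0,-0.5,-1],
    [-0.1,-0.81,0,0,0,-0.5,-1],
    [-0.1,-0.81,0,0,0,-0.5,-1],
    [-0.1,-0.81,0,0,0,-0.5,-1],
    [-0.1,-0.81,0,0,0,-0.5,-1],
    [-0.1,-0.81,0,0,0,-0.5,-1],
    [-0.1,-0.81,0,0,0,-0.5,-1],
  ],
)

```text
time_s: 5.02
eef_pos: [410.6, -274.9, 158.1]
ee_rot: [-0.001, 0.829, 0.559, -0.0]
force: [-0.3, 0.2, -2.0]
grip_width: 0.711
```

>>> play_rows(
  deltas=[
    [0,0,-0.5,0,0,0,-1],
    [0,0,-0.5,0,0,0,-1],
    [0,0,-0.25,0,0,0,-1],
    [0,0,0,0,0,0,-1],
    [0,0,0,0,0,0,-1],
    [0,0,0,0,0,0,-1],
  ],
)

```text
time_s: 5.52
eef_pos: [411.9, -273.7, 110.1]
ee_rot: [0.001, 0.828, 0.56, 0.0]
force: [0.3, -0.4, -2.6]
grip_width: 0.711
```

>>> play_rows(
  deltas=[
    [-0.028,-0.075,-0.35,0,0,0,-1],
    [0,0,-0.35,0,0,0,-1],
    [0,0,0,0,0,0,-1],
    [0,0,0,0,0,0,-1],
    [0,0,0,0,0,0,-1],
  ],
)

```text
time_s: 5.93
eef_pos: [410.8, -276.9, 82.5]
ee_rot: [0.001, 0.828, 0.56, 0.0]
force: [-0.1, -0.3, -2.3]
grip_width: 0.711
```

```bash
python3 - <<'E'
from h import *
s=sensors.sense();print(s['eef_pos'],yaw(s),s['force'])
c=capture('wrist');save('f',c['pixels'][100:384,140:372],2)
E
```

```text
[ 410.84016137 -276.89623793   82.483986  ] 68.14678142774449 [-0.0936348  -0.32723528 -2.25112639]
```

View pics/f.png

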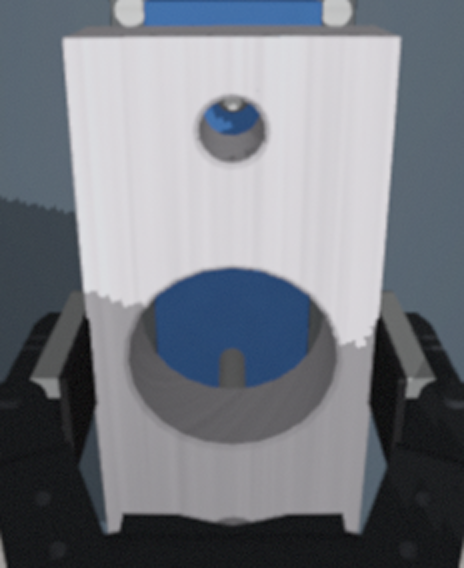

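Pins line up sideways with the hole centre (far pin tip at crop (233,103), hole at (232,128)); check fore-aft numerically.

```bash
python3 - <<'E'
from h import *
s0=dict(ee_rot=[1,0,0,0],eef_pos=[0,0,0])
s=sensors.sense();c=capture('wrist');X=cloud(c,s0);print(s['eef_pos'],c['fy'],c['cy'])
for nm,b in(('far',(40,66,-6,6)),('near',(-66,-30,-8,8))):
    m=mask_pts(X,c,lambda h,s,v:v>=0,b,(2,30));P=X[m];print(nm,m.sum())
    for r in P[np.argsort(P[:,2])][:14:2]:print(np.round(r,1))
inhand(lambda h,s,v:(s<40)&(v>110))
E
```

```text
[ 410.86052895 -276.96369045   82.48943996] 327.4117522516801 190.23909840457938
far 83
[53.4  1.3  5.9]
[51.9 -1.4  6.1]
[53.3 -0.1  6.2]
[51.4 -0.1  6.3]
[53.3  0.4  6.4]
[52.8  1.3  6.5]
[51.3 -0.5  6.6]
near 0
top z tool -21.629590101236786 tilt slopes [-0.001  0.003] front 70.72152520462639 mid slope deg -0.17195938652423678 mid at x=0 0.4366033505010835 width 62.01640881399378
hole px [255. 164.] [30. 32.] tool [ 53.24   0.12 -21.63]
```

>>> play_rows(
  deltas=[
    [-0.005,-0.012,-0.2,0,0,0,-1],
    [0,0,-0.2,0,0,0,-1],
    [0,0,-0.2,0,0,0,-1],
    [0,0,-0.2,0,0,0,-1],
    [0,0,-0.2,0,0,0,-1],
    [0,0,-0.2,0,0,0,-1],
    [0,0,0,0,0,0,-1],
    [0,0,0,0,0,0,-1],
  ],
)

```text
time_s: 6.75
eef_pos: [410.0, -276.9, 32.8]
ee_rot: [-0.001, 0.828, 0.56, -0.0]
force: [-0.6, -0.5, -3.7]
grip_width: 0.709
```

>>> play_rows(
  deltas=[
    [0,0,-0.08,0,0,0,-1],
    [0,0,-0.05,0,0,0,-1],
    [0,0,-0.04,0,0,0,-1],
    [0,0,-0.02,0,0,0,-1],
    [0,0,0,0,0,0,-1],
    [0,0,0,0,0,0,-1],
  ],
)

```text
time_s: 7.25
eef_pos: [410.2, -277.1, 25.9]
ee_rot: [0.0, 0.828, 0.56, 0.0]
force: [-0.8, 1.3, -0.8]
grip_width: 0.712
```

>>> play_rows(
  deltas=[
    [0,0,-0.02,0,0,0,-1],
    [0,0,0,0,0,0,-1],
    [0,0,0,0,0,0,0.6],
    [0,0,0,0,0,0,1],
    [0,0,0,0,0,0,1],
    [0,0,0,0,0,0,1],
    [0,0,0,0,0,0,1],
    [0,0,0,0,0,0,1],
  ],
)

```text
time_s: 7.92
eef_pos: [410.1, -277.1, 24.8]
ee_rot: [0.0, 0.828, 0.56, -0.0]
force: [0.2, 0.0, -0.2]
grip_width: 0.998
```

>>> play_rows(
  deltas=[
    [0,0,0.3,0,0,0,1],
    [0,0,0.7,0,0,0,1],
    [0,0,1,0,0,0,1],
    [0,0,1,0,0,0,1],
    [0,0,1,0,0,0,1],
    [0,0,1,0,0,0,1],
    [0,0,0,0,0,0,1],
    [0,0,0,0,0,0,1],
  ],
)

```text
time_s: 8.58
eef_pos: [410.6, -277.5, 226.5]
ee_rot: [0.002, 0.828, 0.56, 0.0]
force: [-0.8, 0.9, -0.0]
grip_width: 1.001
```

```bash
python3 - <<'E'
from h import *
s,c,X,m=plate(lambda h,s,v:(s<40)&(v>100),411,-276,(40,54))
for r in (-1,):
    m=mask_pts(X,c,lambda h,s,v:v>=0,(330,490,-370,-180),(69,80))
    k,l,st,ce=cv2.connectedComponentsWithStats(m.astype(np.uint8))
    for i in range(1,k):
        if st[i,4]>5:print('pin',st[i,4],np.round(X[l==i].mean(0),1))
E
```

```text
tcp [ 410.6 -277.5  226.5] yaw 68.13 F [-0.8  0.9 -0. ]
6505 (array([ 410.2, -276.8]), array([ 62.2, 141.7]), np.float32(68.3)) [ 412.5 -263.6   47.5]
pin 60 [ 430.7 -227.6   72.7]
pin 48 [ 391.8 -323.4   72.7]
```

Carrier home (top at 47.5, centre within 2 mm of pins). Now the leftmost valve.

>>> play_rows(
  deltas=[
    [-0.0125,0.875,0,0,0,0,1],
    [-0.0125,0.875,0,0,0,0,1],
    [-0.0125,0.875,0,0,0,0,1],
    [-0.0125,0.875,0,0,0,0,1],
    [-0.0125,0.875,0,0,0,0,1],
    [-0.0125,0.875,0,0,0,0,1],
    [-0.0125,0.875,0,0,0,0,1],
    [-0.0125,0.875,0,0,0,0,1],
  ],
)

```text
time_s: 9.3
eef_pos: [405.0, 4.7, 223.3]
ee_rot: [-0.001, 0.829, 0.56, -0.001]
force: [1.2, 0.4, 0.5]
grip_width: 1.001
```

>>> play_rows(
  deltas=[
    [-0.0125,0.875,0,0,0,0,1],
    [-0.0125,0.875,0,0,0,0,1],
    [-0.0125,0.875,0,0,0,0,1],
    [-0.0125,0.875,0,0,0,0,1],
    [-0.0125,0.875,0,0,0,0,1],
    [-0.0125,0.875,0,0,0,0,1],
    [-0.0125,0.875,0,0,0,0,1],
    [-0.0125,0.875,0,0,0,0,1],
  ],
)

```text
time_s: 9.97
eef_pos: [401.1, 284.5, 223.0]
ee_rot: [-0.0, 0.828, 0.56, -0.002]
force: [0.7, 0.1, -0.0]
grip_width: 1.001
```

>>> play_rows(
  deltas=[
    [0,0,0,0,0,0,1],
    [0,0,0,0,0,0,1],
    [0,0,0,0,0,0,1],
  ],
)

```text
time_s: 10.22
eef_pos: [401.7, 282.3, 223.5]
ee_rot: [-0.0, 0.828, 0.56, -0.001]
force: [-0.1, -0.1, 0.9]
grip_width: 1.001
```

```bash
cat > v.py <<'E'
from h import *
s=sensors.sense();c=capture('wrist');X=cloud(c,s);print(s['eef_pos'],yaw(s))
save('g',c['pixels'],1)
m=mask_pts(X,c,lambda h,s,v:v>=0,(300,520,150,360),(46,60))
k,l,st,ce=cv2.connectedComponentsWithStats(m.astype(np.uint8))
for i in range(1,k):
    if st[i,4]>20:
        P=X[l==i];P=P[P[:,2]>51];print('top',st[i,4],np.round(ce[i]),np.round(P.mean(0),1),rect(P)[:2])
m=mask_pts(X,c,lambda h,s,v:(s<40)&(v>110),(370,440,255,330),(14,22))
P=X[m];print('foot',len(P),rect(P),cv2.minEnclosingCircle(P[:,:2].astype(np.float32)))
E
python3 v.py
```

```text
[401.67185989 282.31071345 223.53956998] 68.1396755980867
top 471 [253. 164.] [400.7 287.2  54.5] (array([400.8, 286.6]), array([22.6, 23.3]))
top 407 [360. 220.] [482.8 188.6  54.2] (array([483.1, 188.1]), array([22.5, 22.5]))
top 408 [289. 237.] [406.2 197.9  54.4] (array([406.1, 197.4]), array([22.5, 23. ]))
top 353 [227. 254.] [336.6 204.1  54.3] (array([336.5, 203.3]), array([21.9, 22.1]))
foot 480 (array([401.8, 289.4]), array([33.3, 38.3]), np.float32(156.0)) ((400.5907287597656, 286.6001892089844), 20.087467193603516)
```

View pics/g.png

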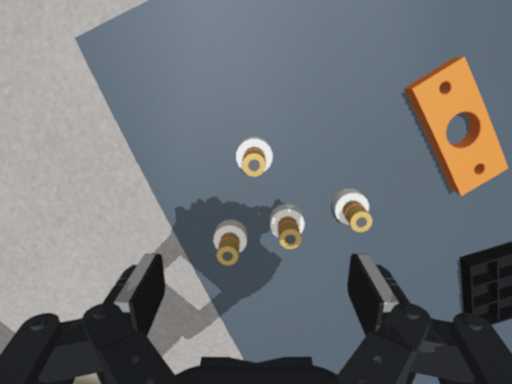

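>>> play_rows(
  deltas=[
    [-0.022,0.105,-0.8,0,0,0,1],
    [0,0,-1,0,0,0,1],
    [0,0,-1,0,0,0,1],
    [0,0,-1,0,0,0,1],
    [0,0,-0.8,0,0,0,1],
    [0,0,-0.4,0,0,0,1],
    [0,0,0,0,0,0,1],
    [0,0,0,0,0,0,1],
  ],
)

```text
time_s: 10.93
eef_pos: [401.4, 286.2, 24.9]
ee_rot: [-0.0, 0.829, 0.559, -0.001]
force: [0.4, -0.0, 0.2]
grip_width: 0.995
```

>>> play_rows(
  deltas=[
    [0,0,0,0,0,0,0],
    [0,0,0,0,0,0,-0.3],
    [0,0,0,0,0,0,-0.4],
    [0,0,0,0,0,0,-1],
    [0,0,0,0,0,0,-1],
    [0,0,0,0,0,0,-1],
    [0,0,0,0,0,0,-1],
    [0,0,0,0,0,0,-1],
  ],
  squeeze=40,
)

```text
time_s: 11.6
eef_pos: [401.5, 287.2, 25.5]
ee_rot: [0.0, 0.828, 0.56, 0.0]
force: [-1.8, -0.4, 7.1]
grip_width: 0.268
```

>>> play_rows(
  deltas=[
    [0,0,0,0,0,0,-1],
    [0,0,0.2,0,0,0,-1],
    [0,0,0.6,0,0,0,-1],
    [0,0,1,0,0,0,-1],
    [0,0,1,0,0,0,-1],
    [0,0,0.6,0,0,0,-1],
    [0,0,0,0,0,0,-1],
    [0,0,0,0,0,0,-1],
  ],
)

```text
time_s: 12.27
eef_pos: [401.4, 287.2, 161.8]
ee_rot: [0.0, 0.828, 0.56, 0.001]
force: [-0.3, 0.3, -2.2]
grip_width: 0.269
```

```bash
cat > vh.py <<'E'
from h import *
s0=dict(ee_rot=[1,0,0,0],eef_pos=[0,0,0])
s=sensors.sense();c=capture('wrist');X=cloud(c,s0);print(s['eef_pos'],yaw(s),s['force'],s['grip_width'])
save('i',c['pixels'][150:384,140:372],2)
m=mask_pts(X,c,lambda h,s,v:(s<60)&(v>90),(-30,40,-30,30),(0,35));P=X[m]
if len(P):
    print('foot',len(P),np.percentile(P[:,2],[1,10,50,90,99]).round(1));zt=np.percentile(P[:,2],3)
    Q=P[P[:,2]<zt+4];print(len(Q),cv2.minEnclosingCircle(Q[:,:2].astype(np.float32)),np.linalg.lstsq(np.c_[Q[:,:2],np.ones(len(Q))],Q[:,2],rcond=None)[0].round(3))
m=mask_pts(X,c,lambda h,s,v:(h>8)&(h<35)&(s>90),(-30,40,-30,30),(-40,-5));P=X[m];print('neck',len(P),np.percentile(P[:,2],[1,50]),rect(P[P[:,2]<np.percentile(P[:,2],20)+3]))
E
python3 vh.py
```

```text
[401.40570841 287.23864041 161.83926726] 68.13616626969697 [-0.30365653  0.32654173 -2.24398103] 0.26864421187501036
foot 1931 [ 5.3  6.4  7.6 19.5 24. ]
1262 ((6.42742395401001, 0.15277957916259766), 18.248830795288086) [0.052 0.008 6.486]
neck 2923 [-30.54453152 -27.9793584 ] (array([-0.3,  0.4]), array([22.8, 24.4]), np.float32(1.0))
```

View pics/i.png

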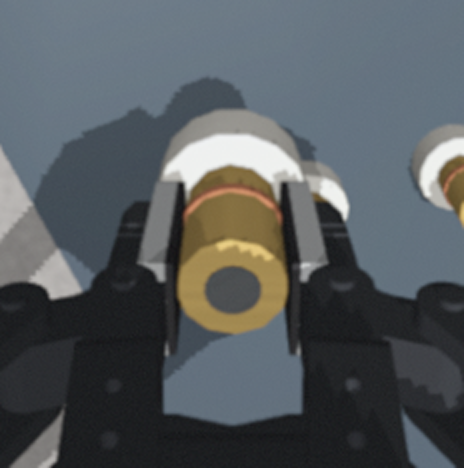

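>>> play_rows(
  deltas=[
    [0.014,-0.5,0,0,0,0,-1],
    [0.014,-0.94,0,0,0,0,-1],
    [0.014,-0.94,0,0,0,0,-1],
    [0.014,-0.94,0,0,0,0,-1],
    [0.014,-0.94,0,0,0,0,-1],
    [0.014,-0.94,0,0,0,0,-1],
    [0.014,-0.94,0,0,0,0,-1],
    [0.014,-0.94,0,0,0,0,-1],
  ],
)

```text
time_s: 12.98
eef_pos: [404.5, 2.4, 159.5]
ee_rot: [-0.001, 0.828, 0.56, -0.001]
force: [0.0, 0.5, -1.1]
grip_width: 0.265
```

>>> play_rows(
  deltas=[
    [0.014,-0.94,0,0,0,0,-1],
    [0.014,-0.94,0,0,0,0,-1],
    [0.014,-0.94,0,0,0,0,-1],
    [0.014,-0.94,0,0,0,0,-1],
    [0.014,-0.94,0,0,0,0,-1],
    [0.014,-0.94,0,0,0,0,-1],
    [0.014,-0.94,0,0,0,0,-1],
    [0.014,-0.42,0,0,0,0,-1],
  ],
)

```text
time_s: 13.65
eef_pos: [409.1, -279.4, 159.0]
ee_rot: [-0.001, 0.829, 0.559, -0.0]
force: [0.1, 0.8, -0.8]
grip_width: 0.273
```

>>> play_rows(
  deltas=[
    [0,0,-0.6,0,0,0,-1],
    [0,0,-0.8,0,0,0,-1],
    [0,0,-0.5,0,0,0,-1],
    [0,0,0,0,0,0,-1],
    [0,0,0,0,0,0,-1],
    [0,0,0,0,0,0,-1],
  ],
)

```text
time_s: 14.15
eef_pos: [410.5, -276.2, 85.5]
ee_rot: [0.0, 0.828, 0.56, 0.0]
force: [0.3, 0.5, -0.6]
grip_width: 0.268
```

```bash
python3 - <<'E'
from h import *
s0=dict(ee_rot=[1,0,0,0],eef_pos=[0,0,0])
s=sensors.sense();c=capture('wrist');X=cloud(c,s0);print(s['eef_pos'],yaw(s),s['force'],s['grip_width'])
save('j',c['pixels'][100:384,110:402],2)
zt=s['eef_pos'][2]-47
m=mask_pts(X,c,lambda h,s,v:v>=0,(20,85,-45,45),(zt-4,zt+4));P=X[m]
print('carrier top',zt,np.median(P,0),rect(P),'front',np.percentile(P[:,0],99.8))
m=mask_pts(X,c,lambda h,s,v:v>=0,(40,66,-12,12),(zt-32,zt-24));P=X[m];print('pin',len(P),P.mean(0))
E
```

```text
[ 410.46134714 -276.24877127   85.52438482] 68.13858527854961 [ 0.33584382  0.5456816  -0.63429534] 0.26778134554335287
carrier top 38.524384824317494 [46.13680298  0.40261358 38.02397321] (array([44.9,  0.3]), array([50. , 62.1]), np.float32(89.9)) front 69.92213525450899
pin 142 [52.6289222   0.9963119  11.42721221]
```

View pics/j.png

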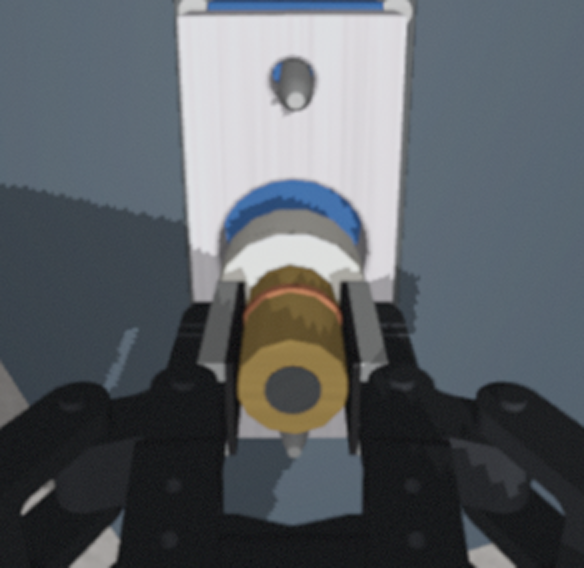

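Valve is centred over the opening (carrier centre (0,0.3), valve (-0.3,0.4) in the tool frame). Lowering.

>>> play_rows(
  deltas=[
    [0.003,0.007,-0.15,0,0,0,-1],
    [0,0,-0.15,0,0,0,-1],
    [0,0,-0.15,0,0,0,-1],
    [0,0,-0.15,0,0,0,-1],
    [0,0,-0.15,0,0,0,-1],
    [0,0,0,0,0,0,-1],
    [0,0,0,0,0,0,-1],
  ],
)

```text
time_s: 14.78
eef_pos: [410.2, -275.7, 54.5]
ee_rot: [-0.0, 0.828, 0.56, -0.0]
force: [0.5, -0.2, -0.1]
grip_width: 0.267
```

>>> play_rows(
  deltas=[
    [0,0,-0.05,0,0,0,-1],
    [0,0,-0.04,0,0,0,-1],
    [0,0,-0.025,0,0,0,-1],
    [0,0,0,0,0,0,-1],
    [0,0,0,0,0,0,-1],
  ],
)

```text
time_s: 15.2
eef_pos: [410.4, -275.9, 50.5]
ee_rot: [0.0, 0.828, 0.56, 0.0]
force: [-1.9, 0.1, 2.1]
grip_width: 0.268
```

>>> play_rows(
  deltas=[
    [0,0,-0.015,0,0,0,-1],
    [0,0,0,0,0,0,-1],
    [0,0,0,0,0,0,-0.3],
    [0,0,0,0,0,0,0],
    [0,0,0,0,0,0,0.4],
    [0,0,0,0,0,0,0.4],
    [0,0,0,0,0,0,0.4],
    [0,0,0,0,0,0,0.4],
  ],
)

```text
time_s: 15.87
eef_pos: [410.3, -275.8, 49.6]
ee_rot: [-0.0, 0.828, 0.56, -0.0]
force: [0.7, 0.4, -0.3]
grip_width: 0.7
```

>>> play_rows(
  deltas=[
    [0,0,0.2,0,0,0,0.4],
    [0,0,0.8,0,0,0,0.4],
    [0,0,1,0,0,0,1],
    [0,0,1,0,0,0,1],
    [0,0,1,0,0,0,1],
    [0,0,0.4,0,0,0,1],
    [0,0,0,0,0,0,1],
    [0,0,0,0,0,0,1],
  ],
)

```text
time_s: 16.53
eef_pos: [410.3, -275.8, 226.3]
ee_rot: [0.001, 0.828, 0.56, 0.0]
force: [0.1, -0.6, -1.3]
grip_width: 0.998
```

```bash
python3 - <<'E'
from h import *
s,c,X,m=plate(lambda h,s,v:(s<40)&(v>100),411,-276,(43.5,54))
save('k',c['pixels'])
for nm,z in(('neck',(77,84)),('pins',(70,76))):
    m=mask_pts(X,c,lambda h,s,v:v>=0,(330,490,-370,-180),z)
    k,l,st,ce=cv2.connectedComponentsWithStats(m.astype(np.uint8))
    for i in range(1,k):
        if st[i,4]>15:print(nm,st[i,4],np.round(X[l==i].mean(0),1),rect(X[l==i]))
E
```

```text
tcp [ 410.3 -275.8  226.3] yaw 68.13 F [ 0.1 -0.6 -1.3]
6642 (array([ 410.4, -276.3]), array([ 62.3, 140.6]), np.float32(68.2)) [ 413.  -263.5   47.4]
neck 492 [ 410.  -276.2   79.6] (array([ 409.9, -276.6]), array([22.7, 23.1]), np.float32(26.8))
pins 54 [ 430.7 -227.7   72.9] (array([ 430.5, -228.1]), array([6.3, 7.2]), np.float32(68.4))
pins 33 [ 413.3 -267.4   73.1] (array([ 412.7, -268.3]), array([ 6.2, 20.7]), np.float32(160.4))
pins 39 [ 392.  -323.2   72.7] (array([ 391.6, -323.9]), array([6. , 6.6]), np.float32(67.9))
```

>>> play_rows(
  deltas=[
    [0.332,0.79,0,0,0,0.344,1],
    [0.332,0.79,0,0,0,0.344,1],
    [0.332,0.79,0,0,0,0.344,1],
    [0.332,0.79,0,0,0,0.344,1],
    [0.332,0.79,0,0,0,0.344,1],
    [0.332,0.79,0,0,0,0.344,1],
    [0.332,0.79,0,0,0,0.344,1],
    [0.332,0.79,0,0,0,0.344,1],
  ],
)

```text
time_s: 17.25
eef_pos: [516.3, -21.1, 224.0]
ee_rot: [-0.001, 0.739, 0.674, -0.001]
force: [-0.0, 0.1, 0.4]
grip_width: 0.998
```

>>> play_rows(
  deltas=[
    [0.332,0.79,0,0,0,0.344,1],
    [0.332,0.79,0,0,0,0.344,1],
    [0.332,0.79,0,0,0,0.344,1],
    [0.332,0.79,0,0,0,0.344,1],
    [0.332,0.79,0,0,0,0.344,1],
    [0.332,0.79,0,0,0,0.344,1],
    [0.332,0.79,0,0,0,0.344,1],
    [0.332,0.79,0,0,0,0.344,1],
  ],
)

```text
time_s: 17.92
eef_pos: [622.6, 231.4, 223.5]
ee_rot: [-0.001, 0.634, 0.773, -0.001]
force: [0.7, -1.1, 0.7]
grip_width: 0.998
```

>>> play_rows(
  deltas=[
    [0,0,0,0,0,0,1],
    [0,0,0,0,0,0,1],
    [0,0,0,0,0,0,1],
  ],
)

```text
time_s: 18.17
eef_pos: [622.3, 229.3, 224.0]
ee_rot: [-0.001, 0.635, 0.772, -0.001]
force: [-0.3, -0.4, -0.1]
grip_width: 0.998
```

```bash
python3 - <<'E'
from h import *
s,c,X,m=plate(lambda h,s,v:(h>4)&(h<22)&(s>140),623,230)
E
```

```text
tcp [622.3 229.3 224. ] yaw 101.13 F [-0.3 -0.4 -0.1]
5823 (array([623.3, 232. ]), array([ 61. , 138.8]), np.float32(101.4)) [622.7 243.6  22.4]
```

>>> play_rows(
  deltas=[
    [0.02,0.063,-1,0,0,0.04,1],
    [0,0,-1,0,0,0,1],
    [0,0,-1,0,0,0,1],
    [0,0,-1,0,0,0,1],
    [0,0,-1,0,0,0,1],
    [0,0,-0.4,0,0,0,1],
    [0,0,-0.23,0,0,0,1],
    [0,0,0,0,0,0,1],
  ],
)

```text
time_s: 18.88
eef_pos: [622.8, 231.2, -1.1]
ee_rot: [-0.001, 0.634, 0.773, -0.001]
force: [-0.5, -0.4, 0.4]
grip_width: 1.004
```

>>> play_rows(
  deltas=[
    [0,0,0,0,0,0,0.5],
    [0,0,0,0,0,0,-1],
    [0,0,0,0,0,0,-1],
    [0,0,0,0,0,0,-1],
    [0,0,0,0,0,0,-1],
    [0,0,0,0,0,0,-1],
    [0,0,0,0,0,0,-1],
  ],
  squeeze=45,
)

```text
time_s: 19.47
eef_pos: [624.8, 232.3, 3.0]
ee_rot: [0.001, 0.633, 0.774, 0.001]
force: [-0.8, -1.7, 6.5]
grip_width: 0.714
```

>>> play_rows(
  deltas=[
    [0,0,0.3,0,0,0,-1],
    [0,0,0.7,0,0,0,-1],
    [0,0,1,0,0,0,-1],
    [0,0,1,0,0,0,-1],
    [0,0,1,0,0,0,-1],
    [0,0,0,0,0,0,-1],
    [0,0,0,0,0,0,-1],
    [0,0,0,0,0,0,-1],
  ],
)

```text
time_s: 20.13
eef_pos: [623.0, 232.3, 160.1]
ee_rot: [-0.0, 0.633, 0.774, -0.0]
force: [-1.1, -0.5, -2.9]
grip_width: 0.712
```

```bash
python3 - <<'E'
from h import *
s=inhand(lambda h,s,v:(h>4)&(h<22)&(s>140));print(s['eef_pos'],yaw(s),s['force'],s['grip_width'])
E
```

```text
top z tool -19.34930094346082 tilt slopes [-0.002  0.003] front 69.72201337702305 mid slope deg 0.05772620844554646 mid at x=0 0.757279949966113 width 61.79160450088396
hole px [256. 164.] [29. 31.] tool [ 52.44   0.76 -19.35]
[623.02188715 232.26477028 160.09267075] 101.3984294322105 [-1.14160185 -0.46228254 -2.87907856] 0.7121977926190829
```

>>> play_rows(
  deltas=[
    [-0.333,-0.794,0,0,0,-0.347,-1],
    [-0.333,-0.794,0,0,0,-0.347,-1],
    [-0.333,-0.794,0,0,0,-0.347,-1],
    [-0.333,-0.794,0,0,0,-0.347,-1],
    [-0.333,-0.794,0,0,0,-0.347,-1],
    [-0.333,-0.794,0,0,0,-0.347,-1],
    [-0.333,-0.794,0,0,0,-0.347,-1],
    [-0.333,-0.794,0,0,0,-0.347,-1],
  ],
)

```text
time_s: 20.85
eef_pos: [515.4, -22.9, 159.1]
ee_rot: [-0.001, 0.739, 0.673, -0.001]
force: [1.8, -0.3, -2.1]
grip_width: 0.708
```

>>> play_rows(
  deltas=[
    [-0.333,-0.794,0,0,0,-0.347,-1],
    [-0.333,-0.794,0,0,0,-0.347,-1],
    [-0.333,-0.794,0,0,0,-0.347,-1],
    [-0.333,-0.794,0,0,0,-0.347,-1],
    [-0.333,-0.794,0,0,0,-0.347,-1],
    [-0.333,-0.794,0,0,0,-0.347,-1],
    [-0.333,-0.794,0,0,0,-0.347,-1],
    [-0.333,-0.794,0,0,0,-0.347,-1],
  ],
)

```text
time_s: 21.52
eef_pos: [409.0, -276.7, 159.3]
ee_rot: [-0.001, 0.829, 0.559, -0.0]
force: [0.2, -0.4, -2.5]
grip_width: 0.715
```

>>> play_rows(
  deltas=[
    [0,0,-0.5,0,0,0,-1],
    [0,0,-0.7,0,0,0,-1],
    [0,0,-0.4,0,0,0,-1],
    [0,0,-0.2,0,0,0,-1],
    [0,0,0,0,0,0,-1],
    [0,0,0,0,0,0,-1],
    [0,0,0,0,0,0,-1],
  ],
)

```text
time_s: 22.1
eef_pos: [410.9, -276.1, 89.4]
ee_rot: [0.001, 0.829, 0.56, 0.0]
force: [0.2, -1.3, -2.8]
grip_width: 0.714
```

```bash
python3 - <<'E'
from h import *
s0=dict(ee_rot=[1,0,0,0],eef_pos=[0,0,0])
s=inhand(lambda h,s,v:(h>4)&(h<22)&(s>140));print(s['eef_pos'],yaw(s),s['force'])
c=capture('wrist');X=cloud(c,s0);save('l',c['pixels'][100:384,140:372],2)
zp=s['eef_pos'][2]-75
m=mask_pts(X,c,lambda h,s,v:(s<110),(40,66,-7,7),(zp-3,zp+8));P=X[m];print('pin',len(P),zp)
for r in P[np.argsort(P[:,2])][:14:2]:print(np.round(r,1))
m=mask_pts(X,c,lambda h,s,v:v>0,(-20,20,-20,20),(zp-8,zp));P=X[m];print('neck',len(P),P.mean(0) if len(P) else 0, rect(P) if len(P)>5 else 0)
E
```

```text
top z tool -19.41440244040939 tilt slopes [-0.001  0.003] front 70.06791175908236 mid slope deg 0.07670473548371588 mid at x=0 0.37502335938566284 width 61.69462103535862
hole px [256. 164.] [30. 32.] tool [ 52.79   0.31 -19.41]
[ 410.93324094 -276.11019804   89.3779261 ] 68.1002600084255 [ 0.23928846 -1.27848441 -2.80066477]
pin 46 14.37792609724815
[50.6 -0.1 12.1]
[50.9  0.4 12.9]
[49.9  0.9 13.3]
[50.3  0.4 13.4]
[50.8  1.9 13.5]
[50.3 -0.6 13.6]
[50.8  1.4 13.7]
neck 974 [-2.76749832 -0.53718901  9.87794255] (array([-3.3, -1.2]), array([18. , 23.2]), np.float32(103.2))
```

View pics/l.png

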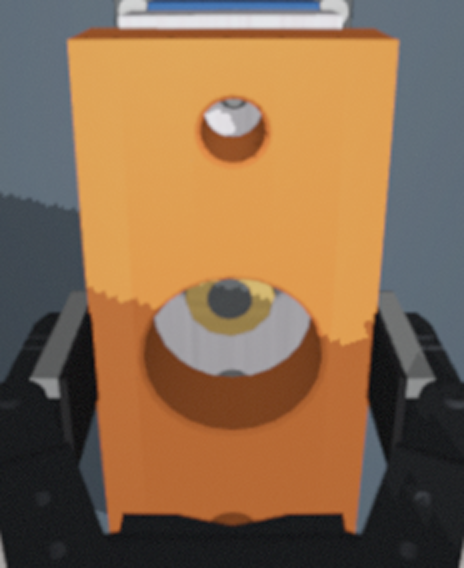

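>>> play_rows(
  deltas=[
    [0,0,-0.15,0,0,0,-1],
    [0,0,-0.1,0,0,0,-1],
    [0,0,0,0,0,0,-1],
    [0,0,0,0,0,0,-1],
  ],
)

```text
time_s: 22.53
eef_pos: [410.4, -275.7, 78.2]
ee_rot: [-0.0, 0.829, 0.56, -0.0]
force: [-0.3, -0.5, -2.9]
grip_width: 0.712
```

```bash
python3 - <<'E'
from h import *
s0=dict(ee_rot=[1,0,0,0],eef_pos=[0,0,0])
s=inhand(lambda h,s,v:(h>4)&(h<22)&(s>140));print(s['eef_pos'],yaw(s),s['force'])
c=capture('wrist');X=cloud(c,s0)
zp=s['eef_pos'][2]-75
m=mask_pts(X,c,lambda h,s,v:(s<110),(40,66,-7,7),(zp-3,zp+2.5));P=X[m];print('pin',len(P),zp,P.mean(0),P.min(0),P.max(0))
E
```

```text
top z tool -19.416226751764782 tilt slopes [-0.001  0.003] front 70.06838226151295 mid slope deg 0.12829352326231222 mid at x=0 0.32539712880565225 width 61.778782870225626
hole px [256. 164.] [30. 31.] tool [ 52.78   0.31 -19.42]
[ 410.36964288 -275.70799416   78.2429159 ] 68.0843709800598 [-0.25402888 -0.53146876 -2.85282095]
pin 118 3.2429159042998066 [50.74427726  0.90669411  2.97478078] [45.31038433 -5.8768412   0.38849285] [53.68293985  6.28141529  5.63881646]
```

>>> play_rows(
  deltas=[
    [-0.005,-0.012,-0.15,0,0,0,-1],
    [0,0,-0.15,0,0,0,-1],
    [0,0,-0.15,0,0,0,-1],
    [0,0,-0.15,0,0,0,-1],
    [0,0,0,0,0,0,-1],
    [0,0,0,0,0,0,-1],
  ],
)

```text
time_s: 23.13
eef_pos: [410.1, -276.1, 54.0]
ee_rot: [-0.001, 0.829, 0.56, -0.0]
force: [0.4, 0.4, -2.0]
grip_width: 0.71
```

>>> play_rows(
  deltas=[
    [0,0,-0.05,0,0,0,-1],
    [0,0,-0.04,0,0,0,-1],
    [0,0,0,0,0,0,-1],
    [0,0,0,0,0,0,-1],
    [0,0,0,0,0,0,-1],
  ],
)

```text
time_s: 23.55
eef_pos: [410.3, -276.4, 51.0]
ee_rot: [0.0, 0.829, 0.56, 0.0]
force: [0.5, 0.2, -2.3]
grip_width: 0.712
```

>>> play_rows(
  deltas=[
    [0,0,-0.02,0,0,0,-1],
    [0,0,-0.015,0,0,0,-1],
    [0,0,0,0,0,0,-1],
    [0,0,0,0,0,0,-1],
    [0,0,0,0,0,0,-1],
  ],
)

```text
time_s: 23.97
eef_pos: [410.4, -276.4, 50.0]
ee_rot: [0.0, 0.829, 0.56, 0.0]
force: [-2.7, 1.8, 5.4]
grip_width: 0.713
```

Contact (+8 N); seated. Release and rise.

>>> play_rows(
  deltas=[
    [0,0,0,0,0,0,0.5],
    [0,0,0,0,0,0,1],
    [0,0,0,0,0,0,1],
    [0,0,0,0,0,0,1],
    [0,0,0,0,0,0,1],
    [0,0,0,0,0,0,1],
  ],
)

```text
time_s: 24.47
eef_pos: [410.3, -276.3, 49.4]
ee_rot: [-0.0, 0.829, 0.56, -0.0]
force: [0.6, -0.1, 0.8]
grip_width: 1.002
```

>>> play_rows(
  deltas=[
    [0,0,0.3,0,0,0,1],
    [0,0,0.7,0,0,0,1],
    [0,0,1,0,0,0,1],
    [0,0,1,0,0,0,1],
    [0,0,1,0,0,0,1],
    [0,0,0.5,0,0,0,1],
    [0,0,0,0,0,0,1],
    [0,0,0,0,0,0,1],
  ],
)

```text
time_s: 25.13
eef_pos: [410.4, -276.4, 230.0]
ee_rot: [0.001, 0.829, 0.56, 0.0]
force: [0.1, -0.1, -1.0]
grip_width: 1.0
```

```bash
cat > chk.py <<'E'
from h import *
s,c,X,m=plate(lambda h,s,v:(h>4)&(h<22)&(s>140),411,-276,(64,74))
save('m',c['pixels'])
P=X[m];co=np.linalg.lstsq(np.c_[P[:,:2]-[411,-276],np.ones(len(P))],P[:,2],rcond=None)[0];print('cover plane',co.round(4))
m=mask_pts(X,c,lambda h,s,v:v>=0,(380,440,-310,-245),(77,84));print('neck',rect(X[m]) if m.sum()>5 else 0,np.median(X[m],0) if m.sum() else 0)
E
python3 chk.py
```

```text
tcp [ 410.4 -276.4  230. ] yaw 68.09 F [ 0.1 -0.1 -1. ]
7400 (array([ 410.3, -276.5]), array([ 61.7, 140.2]), np.float32(67.9)) [ 412.7 -265.    69.5]
cover plane [-8.00000e-04 -0.00000e+00  6.94687e+01]
neck (array([ 410. , -276.4]), array([22.7, 22.9]), np.float32(178.9)) [ 410.0353243  -276.15868247   79.62397903]
```

Cover home, flat at 69.5 top, neck 10 mm proud. Now the green cap.

>>> play_rows(
  deltas=[
    [0.66,0.15,0,0,0,0,1],
    [0.66,0.15,0,0,0,0,1],
    [0.66,0.15,0,0,0,0,1],
    [0.66,0.15,0,0,0,0,1],
    [0.66,0.15,0,0,0,0,1],
    [0.66,0.15,0,0,0,0,1],
    [0.66,0.15,0,0,0,0,1],
    [0.66,0.15,0,0,0,0,1],
  ],
)

```text
time_s: 25.85
eef_pos: [622.2, -227.6, 227.1]
ee_rot: [-0.002, 0.829, 0.56, -0.001]
force: [-0.2, -0.2, 0.3]
grip_width: 1.004
```

>>> play_rows(
  deltas=[
    [0,0,0,0,0,0,1],
    [0,0,0,0,0,0,1],
    [0,0,0,0,0,0,1],
  ],
)

```text
time_s: 26.1
eef_pos: [620.8, -228.4, 228.0]
ee_rot: [-0.001, 0.829, 0.56, -0.001]
force: [-0.3, 0.5, 0.5]
grip_width: 1.0
```

```bash
python3 - <<'E'
from h import *
s,c,X,m=plate(lambda h,s,v:(h>50)&(h<85)&(s>100),622,-228,(24,33))
print(cv2.minEnclosingCircle(X[m][:,:2].astype(np.float32)))
E
```

```text
tcp [ 620.8 -228.4  228. ] yaw 68.07 F [-0.3  0.5  0.5]
1492 (array([ 622.9, -226.8]), array([46.4, 46.9]), np.float32(68.2)) [ 623.  -226.2   28.5]
((622.7576293945312, -226.92156982421875), 23.724651336669922)
```

>>> play_rows(
  deltas=[
    [0.05,0.038,-1,0,0,0,1],
    [0,0,-1,0,0,0,1],
    [0,0,-1,0,0,0,1],
    [0,0,-1,0,0,0,1],
    [0,0,-1,0,0,0,1],
    [0,0,-0.4,0,0,0,1],
    [0,0,-0.15,0,0,0,1],
    [0,0,0,0,0,0,1],
  ],
)

```text
time_s: 26.82
eef_pos: [622.5, -227.0, 6.7]
ee_rot: [-0.001, 0.829, 0.559, -0.0]
force: [0.4, 0.1, 0.7]
grip_width: 0.998
```

>>> play_rows(
  deltas=[
    [0,0,0,0,0,0,0.4],
    [0,0,0,0,0,0,0.2],
    [0,0,0,0,0,0,-1],
    [0,0,0,0,0,0,-1],
    [0,0,0,0,0,0,-1],
    [0,0,0,0,0,0,-1],
    [0,0,0,0,0,0,-1],
    [0,0,0,0,0,0,-1],
  ],
  squeeze=25,
)

```text
time_s: 27.48
eef_pos: [624.2, -227.3, 9.5]
ee_rot: [0.001, 0.829, 0.56, 0.001]
force: [-2.0, -0.0, 6.0]
grip_width: 0.552
```

>>> play_rows(
  deltas=[
    [0,0,0.3,0,0,0,-1],
    [0,0,0.7,0,0,0,-1],
    [0,0,1,0,0,0,-1],
    [0,0,1,0,0,0,-1],
    [0,0,1,0,0,0,-1],
    [0,0,0,0,0,0,-1],
    [0,0,0,0,0,0,-1],
    [0,0,0,0,0,0,-1],
  ],
)

```text
time_s: 28.15
eef_pos: [623.2, -226.6, 167.6]
ee_rot: [-0.0, 0.829, 0.56, -0.0]
force: [-0.1, 1.0, -1.5]
grip_width: 0.547
```

```bash
cat > ch.py <<'E'
from h import *
s0=dict(ee_rot=[1,0,0,0],eef_pos=[0,0,0])
s=sensors.sense();c=capture('wrist');X=cloud(c,s0);print(s['eef_pos'],yaw(s),s['force'],s['grip_width'])
save('n',c['pixels'][100:384,110:402],2)
m=mask_pts(X,c,lambda h,s,v:(h>50)&(h<85)&(s>100),(-40,40,-40,40),(-45,0));P=X[m];zt=np.percentile(P[:,2],5)
P=P[P[:,2]<zt+4];print('cap top',len(P),np.median(P,0),cv2.minEnclosingCircle(P[:,:2].astype(np.float32)),np.linalg.lstsq(np.c_[P[:,:2],np.ones(len(P))],P[:,2],rcond=None)[0].round(3))
E
python3 ch.py
```

```text
[ 623.1834857  -226.61370818  167.55990944] 68.08404521259287 [-0.10138867  0.96728189 -1.48584403] 0.5469679112438566
cap top 7613 [  1.90975854   0.42458377 -18.84424939] ((-0.8492735624313354, 0.24751824140548706), 24.4138126373291) [ 7.0000e-03  4.0000e-03 -1.8807e+01]
```

>>> play_rows(
  deltas=[
    [-0.667,-0.152,0,0,0,0,-1],
    [-0.667,-0.152,0,0,0,0,-1],
    [-0.667,-0.152,0,0,0,0,-1],
    [-0.667,-0.152,0,0,0,0,-1],
    [-0.667,-0.152,0,0,0,0,-1],
    [-0.667,-0.152,0,0,0,0,-1],
    [-0.667,-0.152,0,0,0,0,-1],
    [-0.667,-0.152,0,0,0,0,-1],
  ],
)

```text
time_s: 28.87
eef_pos: [408.3, -275.0, 166.3]
ee_rot: [-0.001, 0.829, 0.56, -0.0]
force: [-0.7, -0.7, -0.3]
grip_width: 0.552
```

>>> play_rows(
  deltas=[
    [0,0,-0.6,0,0,0,-1],
    [0,0,-0.6,0,0,0,-1],
    [0,0,-0.4,0,0,0,-1],
    [0,0,-0.2,0,0,0,-1],
    [0,0,0,0,0,0,-1],
    [0,0,0,0,0,0,-1],
  ],
)

```text
time_s: 29.37
eef_pos: [410.1, -275.4, 95.5]
ee_rot: [-0.0, 0.829, 0.56, -0.0]
force: [0.1, 0.1, -0.3]
grip_width: 0.548
```

```bash
python3 ch.py
```

```text
[ 410.06279516 -275.3580106    95.46677283] 68.08923775790291 [ 0.05267907  0.09348989 -0.27211933] 0.5483753171068381
cap top 7529 [  2.0550742    0.42527367 -18.89283676] ((-0.7387620806694031, 0.5301000475883484), 24.358600616455078) [ 7.0000e-03  3.0000e-03 -1.8858e+01]
```

View pics/n.png

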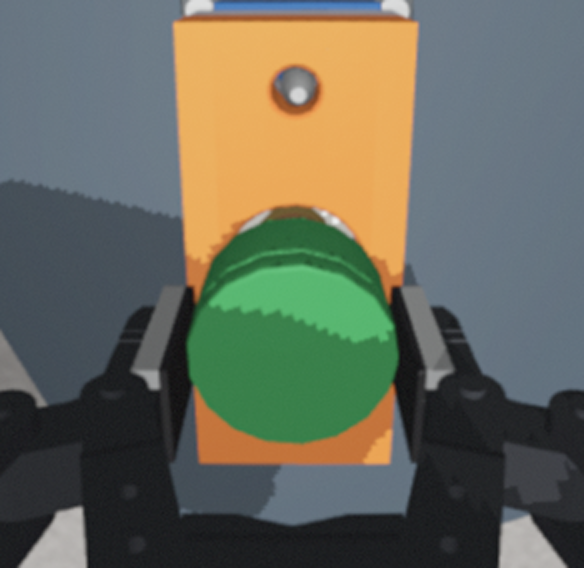

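Cap at (293,350) is level and centred over the neck. Lowering.

>>> play_rows(
  deltas=[
    [0,-0.005,-0.1,0,0,0,-1],
    [0,0,-0.1,0,0,0,-1],
    [0,0,-0.1,0,0,0,-1],
    [0,0,-0.05,0,0,0,-1],
    [0,0,0,0,0,0,-1],
    [0,0,0,0,0,0,-1],
  ],
)

```text
time_s: 29.92
eef_pos: [410.0, -275.6, 81.4]
ee_rot: [-0.0, 0.829, 0.56, 0.0]
force: [0.2, -0.4, 0.1]
grip_width: 0.549
```

>>> play_rows(
  deltas=[
    [0,0,-0.03,0,0,0,-1],
    [0,0,-0.03,0,0,0,-1],
    [0,0,0,0,0,0,-1],
    [0,0,0,0,0,0,-1],
  ],
)

```text
time_s: 30.25
eef_pos: [410.0, -275.6, 79.1]
ee_rot: [-0.0, 0.829, 0.56, 0.0]
force: [0.5, -0.4, -0.5]
grip_width: 0.549
```

>>> play_rows(
  deltas=[
    [0,0,-0.015,0,0,0,-1],
    [0,0,-0.01,0,0,0,-1],
    [0,0,0,0,0,0,-1],
    [0,0,0,0,0,0,-1],
  ],
)

```text
time_s: 30.58
eef_pos: [410.1, -275.7, 78.5]
ee_rot: [0.0, 0.829, 0.56, -0.0]
force: [-1.5, 1.2, 5.6]
grip_width: 0.553
```

Contact (+6 N). Release and rise.

>>> play_rows(
  deltas=[
    [0,0,0,0,0,0,0.3],
    [0,0,0,0,0,0,0.6],
    [0,0,0,0,0,0,1],
    [0,0,0,0,0,0,1],
    [0,0,0,0,0,0,1],
    [0,0,0,0,0,0,1],
  ],
)

```text
time_s: 31.08
eef_pos: [410.0, -275.6, 78.0]
ee_rot: [-0.0, 0.829, 0.56, -0.0]
force: [0.6, 0.6, 0.1]
grip_width: 1.006
```

>>> play_rows(
  deltas=[
    [0,0,0.3,0,0,0,1],
    [0,0,0.7,0,0,0,1],
    [0,0,1,0,0,0,1],
    [0,0,1,0,0,0,1],
    [0,0,1,0,0,0,1],
    [0,0,0,0,0,0,1],
    [0,0,0,0,0,0,1],
    [0,0,0,0,0,0,1],
  ],
)

```text
time_s: 31.75
eef_pos: [409.8, -275.3, 237.2]
ee_rot: [-0.001, 0.829, 0.56, -0.0]
force: [-0.0, -0.1, -0.7]
grip_width: 1.004
```

```bash
python3 - <<'E'
from h import *
s,c,X,m=plate(lambda h,s,v:(h>4)&(h<22)&(s>140),411,-276,(64,74))
m=mask_pts(X,c,lambda h,s,v:(h>50)&(h<85)&(s>100),(350,470,-340,-210),(90,104));P=X[m]
print('cap',np.median(P,0),cv2.minEnclosingCircle(P[:,:2].astype(np.float32)),np.linalg.lstsq(np.c_[P[:,:2]-[411,-276],np.ones(len(P))],P[:,2],rcond=None)[0].round(3))
m=mask_pts(X,c,lambda h,s,v:(s<40)&(v>90),(300,520,-400,-150),(40,54));print('carrier pts',m.sum())
c=capture('scene');save('o',c['pixels'],1.5)
E
```

```text
tcp [ 409.8 -275.3  237.2] yaw 68.08 F [-0.  -0.1 -0.7]
5997 (array([ 410.3, -276.6]), array([ 61.6, 140. ]), np.float32(68.0)) [ 414.6 -253.9   69.5]
cap [ 410.71268872 -274.56040669   97.48287437] ((410.18145751953125, -275.5241394042969), 23.275514602661133) [-8.0000e-03 -1.2000e-02  9.7399e+01]
carrier pts 3
```

View pics/o.png

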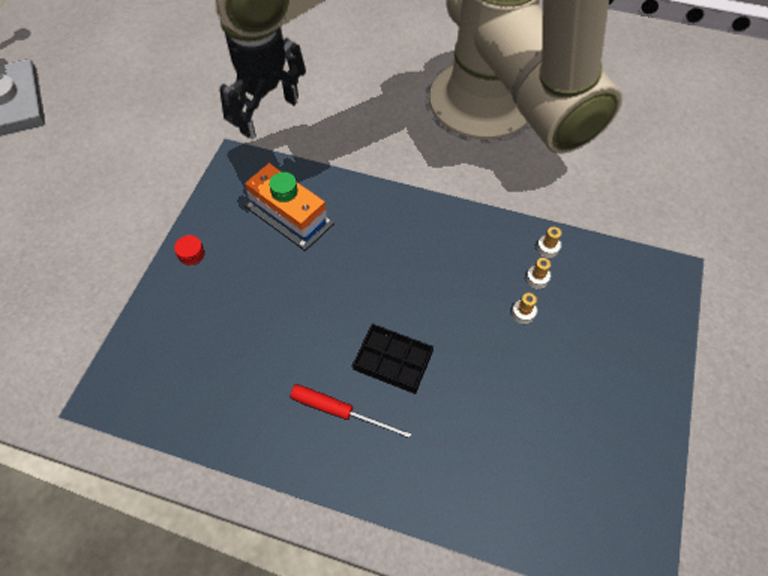

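The stack is complete at (287,200): the cap sits flat (top 97.5, expected 97) on the cover. The bystanders have not moved and the gripper is clear. Handing in.

```bash
python3 -c "
from rig import order
print(order.finish_job())"
```

```text
the job is handed in; nothing more can be done
None
```

I built the valve up in the fixture in the order asked and handed the job in at about 32 s on the robot's clock, but no verdict came back. The carrier went on first, then the leftmost of the four valves, the orange cover and the green cap. Each part was lowered until it touched and then let go.

What my last checks showed (heights above the work surface, read by the wrist camera):

| Part | Top height, mm (measured / expected) | Position |
|---|---|---|
| Carrier | 47.5 / 47 | about 1.6 mm off the pin axis when first placed; about 1.1 mm when checked again after the valve |
| Valve | 79.6 / 79 | under 1 mm from the carrier's centre |
| Cover | 69.5 / 69 | about 1.3 mm off the pin axis, level |
| Cap | 97.5 / 97 | about 1 mm from the valve's axis, tilt reading about 0.014 rad |

- **Released and clear:** the fingers are open, about 140 mm above the cap and touching nothing. The red cap, tray and screwdriver look unmoved in the last picture.
- **Carrier not checked again at the end:** with the cover on, its top face is hidden. I infer it is still home from the cover's height and level.
- **Disagreements:** every top reads about 0.5 mm high, which I take as camera calibration. Nothing failed.

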